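# Hold the taller coil over the catch cup for the falling-magnet demonstration

### The arm

A 6-joint arm with a two-finger parallel gripper is mounted at the origin on the work surface. World frame = base frame: x ahead of the robot, y to its left, z up, the work surface at z = 0. Lengths are in m, angles in degrees, forces in N, time in s.
With the tool pointing down it reaches from about 0.375 to 0.9 m from the base axis. Payload 3.1 kg.
Tool frame: the origin (TCP) lies on the centre line of the jaws, within the pads' length; the fingertips stand 14 mm ahead of it and the grasp point (between the pads) lies 5 mm behind it (bot.tips_ahead is the distance from the TCP to the fingertips, in m); z points along the fingers, y is the line along which they close (so a half turn about z gives the same grasp; the last joint's range is limited). The gripper opens to 87 mm and grips with 3 to 60 N. Pads are 19 mm wide; open, the fingers measure 117 mm over their backs; the gripper's body (75 mm by 190 mm) begins 51 mm behind the grasp point.
Start: joints at [62.882, 30.224, 82.088, -0, 67.689, -10.227], TCP at [0.182, 0.598, 0.237] pointing down, gripper open.
Joint ranges: [-176.69, 176.69], [-43.24, 126.21], [12.49, 139.97], [-82, 262], [0, 151.66], [-163.58, 163.58]. Speed limits (degrees/s): [159.86, 159.86, 180, 180, 180, 180].

### API

Orientations are given as a 3x3 rotation matrix whose columns are the frame's x, y, z axes.
In Python, from rig import bot gives the robot as it stands.
- The arm moves only by the tool play_rows, never from a script. Its argument "moves" is a list that holds one entry, the list of rows, each a list of 6 numbers: the shift along the tool's x, y, z in mm, then the turn, a rotation vector about the tool's x, y, z in rad. A call has 1 to 5 rows; each row shifts and turns the commanded pose from where the row before left it, along the tool's axes as they then stand; what a row does not reach is not made up. A row lasts 1/10 s, in which the tool goes at most 50 mm and 8.59 degrees, less where a joint would pass 70% of its speed; a pose out of reach is approached as far as the arm can. A call with a gripper value outside its range is refused whole. "fingers" is the opening, from -1 (shut) to 1 (fully open), set as the call begins (left out, the last holds). The fingers move at their own pace and stop on an object; the grip force is fixed at half the most. Time passes only in rows, so rows that do not move let the fingers close. It gives the time, the measured TCP pose, the force, the opening and the grip force at its end, in the units of the state.
- bot.read_state(): the state, without advancing time (a new reading comes with each control period).
- bot.capture(name): name is "side" or "top"; returns a dict with "image" (480x640x3 uint8, blue, green, red), "fx", "fy", "cx", "cy" (pixels), "R" (3x3) and "t" (3): a world point X has camera coordinates R X + t. Camera axes: x right, y down, z forward; pixel columns grow to the right and rows downward; lengths in m; the calibration is good to about 2 mm. A picture is of the moment at which its call begins. There is no depth.
- bot.hand_in(): hands the job in; it is judged then, once.
Trained networks look in a picture, given as the dict that the camera call returned (one of the last four; its "shot" number tells which), for a name from the list of things; names that differ only in an ending like _2 or _b are one class to them, and where a whole thing is asked for, a point or a joint stands for the part that bears it (a point fixed in the world has none). Each returns a list of dicts, best first, with "confidence" (0 to 1); they miss things now and then, are a little off and sometimes report something else, mostly with a low value. They report only what shows in the picture. A call takes as long as a camera call. They do not tell look-alikes from the thing itself.
- bot.search_frame(picture, query): "centre" ([column, row] in pixels, amid what is visible of it).
- bot.silhouettes(picture, query): "pixels" (480x640 bool, what is visible of it) and "centre" ([column, row] in pixels, amid what is visible of it).
- bot.pinpoint(picture, query): "centre" ([column, row] in pixels: a listed point, or the origin of a listed thing).
The state is a dict: "time_s": time; "joint_positions": joint angles; "qvel": joint speeds; "tau": joint torques, N m; "position": TCP position; "tcp_rot": TCP orientation; "force": force on the tool from outside, world axes, zero at the start; "moment": the same for the moment, N m; "opening": opening from 0.0 (shut) to 1.0 (fully open); "grasp_force": force on a finger pad.
Only numpy, scipy, OpenCV 4.12 (cv2) and the standard library are available. Lean on these libraries where they do the work, as an engineer would, in place of code of your own. Each camera call takes 0.05 s, during which the arm holds its last target. There are 200 camera calls.

### The job

Slide the taller of the two wound coils straight up off its post on the stand, keeping it level, and carry it to the white cup. Finish while holding it there, level and still, with its bore over the middle of the cup and its underside a few centimetres above the rim, so that a pupil can drop a magnet through it into the cup: do not put it down or let go. Leave the cup where it stands, the shorter coil on its post, and the bottle, test tube rack and magnet as they are.

Things in the scene. Friction and masses are not known exactly. Their poses are not given: they have to be found in the camera images.
- tall_coil_centre (a point): Centre (half-way up) of the taller coil: straight-sided copper-wound ring with flush black end rings, outer diameter 48 mm, bore 24 mm, height 50 mm, 0.28 to 0.46 kg; two 5 mm high brass studs on top. z: bore axis, up. It stands loose on the stand's base around either post, 3 mm play all round. Can be gripped across its outside from above in any horizontal direction and pulled straight up.
- short_coil_centre (a point): Centre (half-way up) of the shorter coil: the same but 28 mm high; around the other post. Leave it there.
- post_a (a point): Middle of the top of one of the stand's two alike steel posts: 18 mm diameter, top 75 mm above the table. The base plate is 90 x 220 mm, its top 15 mm above the table; the posts stand 130 mm apart along its length. A coil must rise 60 mm for its underside to clear the post's top.
- post_b (a point): Middle of the top of the other post; same size and height. The posts are alike.
- cup_rim (a point): Centre of the mouth of the loose white cup, 80 mm above the table; the rim's outer diameter is 80 mm, its wall 4 mm.
- cup: The white cup, origin at the centre of its underside, on the table; z up.
- stand: The fixed grey stand with the two posts; origin at the centre of its underside, on the table; y along its length.
- tall_coil: The taller coil, origin at the centre of its underside (25 mm below its centre); z along the bore, up.
- short_coil: The shorter coil, origin at the centre of its underside.
- bottle: Bystander: small amber bottle, 58 mm diameter, 110 mm high, on the table beyond the work; origin at the centre of its underside.
- rack: Bystander: white test tube rack 75 x 190 mm, 116 mm high with its tubes, on the table beyond the work; origin at the centre of its underside, y along its length.
- magnet: Bystander: bar magnet lying on the table beyond the work, 60 mm long, 16 mm thick; origin in the middle of its underside.
Things that resemble listed ones, but are neither listed nor needed, are in the scene too. What is shaped like the cup but yellow is not meant.

How it is judged (in metres and radians):
On the way:
1. the taller coil is gripped and drawn up above its post, its underside clear of the post's top, still level (height (world z) of tall_coil above 0.077 m and angle between tall_coil's own z axis and vertical below 0.3 rad and contact force between tall_coil and the fingers above 1 N), for 0.1 s.
At the end, for the whole second after the job is handed in: Coil held by the fingers, touching nothing else; axis within 18 mm of the cup's centre, underside 10 to 100 mm above its rim, tilt under 7 degrees, under 20 mm/s and 0.15 rad/s. Cup upright; short coil within 15 mm, cup, bottle, rack and magnet within 20 mm of their starts (horizontal distance between tall_coil_centre and cup_rim below 0.018 m and z of tall_coil in the frame of cup_rim between 0.01 and 0.1 m and angle between tall_coil's own z axis and vertical below 0.12 rad and linear speed of tall_coil below 0.02 m/s and angular speed of tall_coil below 0.15 rad/s and contact force between tall_coil and the fingers above 1 N and contact force between tall_coil and stand below 0.1 N and contact force between tall_coil and cup below 0.1 N and contact force between tall_coil and short_coil below 0.1 N and contact force between tall_coil and bottle below 0.1 N and contact force between tall_coil and rack below 0.1 N and contact force between tall_coil and magnet below 0.1 N and distance of each of cup, bottle, rack, magnet from where it was at the start of the episode below 0.02 m and angle between cup's own z axis and vertical below 0.1 rad and distance of short_coil from where it was at the start of the episode below 0.015 m); the arm keeps its last pose, push and grip.
It fails at once if the taller coil tips over by more than 23 degrees (angle between tall_coil's own z axis and vertical above 0.4 rad).
It fails at once if the shorter coil is shifted or lifted by more than 15 mm (distance of short_coil from where it was at the start of the episode above 0.015 m).
It fails at once if the cup is shifted by more than 20 mm or tipped (distance of cup from where it was at the start of the episode above 0.02 m or angle between cup's own z axis and vertical above 0.3 rad).
It fails at once if a bystander (bottle, rack, magnet) is shifted by more than 20 mm (distance of any of bottle, rack, magnet from where it was at the start of the episode above 0.02 m).
It also fails if it takes over 38 s, if anything falls off the work surface, if the arm or the gripper's body presses on something with over 40 N, if the wrist force passes 120 N, or if a joint passes its speed limit or range.

## Working session

There is one attempt and no reset: what is moved stays moved. The work goes in short steps, Python scripts to look and compute and a tool call to move; the robot and the scene stay as the last step left them, time stands still between calls to the robot, and variables do not carry over. Pictures are saved under pics/ and viewed, at most 10 in all, crops included, and the job is handed in when it is done.

Besides the shell and the picture viewer there is one more tool, called after "Call:" as name([rows], argument=value, ...), one row to a line, values as JSON. play_rows: Moves the arm, as the interface text tells. Its arguments: {"type":"object","properties":{"moves":{"type":"array","items":{"type":"array","items":{"type":"array","items":{"type":"number"}}}},"fingers":{"type":"number"}},"required":["moves"]}

```bash
mkdir -p pics
cat > h.py <<'E'
import numpy as np, cv2
from rig import bot
Q=["tall_coil_centre","short_coil_centre","post_a","cup_rim","stand","bottle","rack","magnet"]
def ray(p,c):
    R=np.array(p["R"]);t=np.array(p["t"])
    d=R.T@np.array([(c[0]-p["cx"])/p["fx"],(c[1]-p["cy"])/p["fy"],1]);o=-R.T@t
    return o,d
def atz(p,c,z):
    o,d=ray(p,c); return o+d*(z-o[2])/d[2]
def proj(p,X):
    c=np.array(p["R"])@np.array(X)+np.array(p["t"]); return np.array([p["fx"]*c[0]/c[2]+p["cx"],p["fy"]*c[1]/c[2]+p["cy"]])
def tri(p,c,q,d):
    o1,d1=ray(p,c);o2,d2=ray(q,d);d1=d1/np.linalg.norm(d1);d2=d2/np.linalg.norm(d2)
    s=np.linalg.lstsq(np.c_[d1,-d2],o2-o1,rcond=None)[0]
    a=o1+d1*s[0];b=o2+d2*s[1];return (a+b)/2,np.linalg.norm(a-b)
E
python3 - <<'E'
from h import *
np.set_printoptions(precision=3,suppress=True)
Z=dict(tall_coil_centre=.04,short_coil_centre=.029,post_a=.075,cup_rim=.08,stand=0,bottle=0,rack=0,magnet=0)
ps={n:bot.capture(n) for n in("top","side")}
print(bot.read_state()["tcp_rot"])
for n,p in ps.items():
    cv2.imwrite(f"pics/{n}0.png",p["image"]); print(n,ray(p,(320,240)))
    for q in Q:
        for r in bot.pinpoint(p,q)[:4]: print(q,r["confidence"],np.array(r["centre"]),atz(p,r["centre"],Z[q]))
E
```

```text
[[-0.957  0.291 -0.001]
 [ 0.291  0.957 -0.002]
 [ 0.    -0.002 -1.   ]]
top (array([0.434, 0.01 , 1.112]), array([ 0.206,  0.001, -0.978]))
tall_coil_centre 0.9 [381.1 333.7] [ 0.476 -0.104  0.04 ]
tall_coil_centre 0.72 [433.9 203.7] [ 0.732 -0.218  0.04 ]
tall_coil_centre 0.63 [434.2 301.5] [ 0.537 -0.209  0.04 ]
tall_coil_centre 0.19 [226.  201.6] [0.74  0.199 0.04 ]
short_coil_centre 0.78 [442.4 300.2] [ 0.54  -0.227  0.029]
short_coil_centre 0.58 [325.2 185.9] [ 0.775 -0.     0.029]
post_a 0.74 [444.9 294.4] [ 0.547 -0.222  0.075]
post_a 0.71 [380.1 328.9] [ 0.484 -0.099  0.075]
post_a 0.64 [380.5 332.6] [ 0.477 -0.099  0.075]
cup_rim 0.9 [236.  314.9] [0.511 0.167 0.08 ]
cup_rim 0.67 [165.7 324.4] [0.494 0.297 0.08 ]
stand 0.79 [407.9 315.2] [ 0.514 -0.163  0.   ]
bottle 0.72 [225.1 203.6] [0.747 0.208 0.   ]
rack 0.63 [325.6 184.8] [ 0.786 -0.001  0.   ]
magnet 0.69 [434.6 203.6] [ 0.744 -0.227  0.   ]
side (array([ 0.147, -0.61 ,  0.547]), array([ 0.546,  0.691, -0.474]))
tall_coil_centre 0.98 [279.1 355.3] [ 0.479 -0.102  0.04 ]
tall_coil_centre 0.38 [324.8 395.2] [ 0.482 -0.201  0.04 ]
short_coil_centre 0.82 [370.  393.4] [ 0.538 -0.225  0.029]
post_a 0.66 [371.3 360.6] [ 0.544 -0.216  0.075]
post_a 0.65 [283.1 334.3] [ 0.485 -0.105  0.075]
cup_rim 0.97 [164.2 222.1] [0.494 0.298 0.08 ]
cup_rim 0.95 [205.8 247. ] [0.511 0.167 0.08 ]
cup_rim 0.71 [282.7 357.4] [ 0.454 -0.148  0.08 ]
stand 0.68 [326.3 396. ] [ 0.509 -0.171  0.   ]
bottle 0.73 [308.7 240.2] [0.758 0.202 0.   ]
rack 0.97 [385.1 278. ] [0.783 0.001 0.   ]
magnet 0.64 [470.  348.9] [ 0.747 -0.225  0.   ]
magnet 0.52 [325.3 395.8] [ 0.508 -0.17   0.   ]
```

View pics/top0.png

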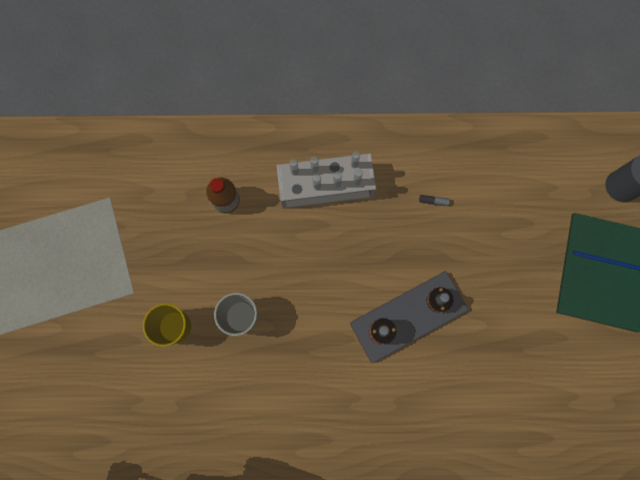

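View pics/side0.png

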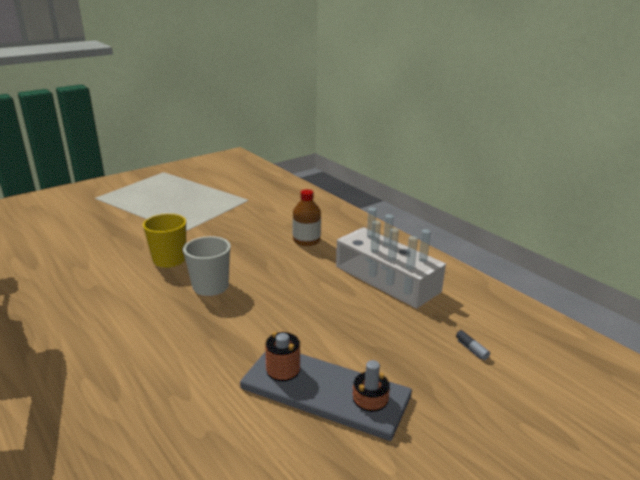

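The top view shows the tall coil at about (383,331), the short coil at (440,299), the white cup at (236,315) and the yellow look-alike at (165,325). The side view shows the same layout, with the tall coil at (283,355). I'll start moving towards the tall coil at (0.478,-0.103).

Call:
play_rows([
  [[-32,-31,0,0,0,0],[-32,-31,0,0,0,0],[-32,-31,0,0,0,0],[-32,-31,0,0,0,0],[-32,-31,0,0,0,0]],
], fingers=1)

```text
time_s: 1.4
position: [0.2902, 0.4018, 0.2368]
tcp_rot: [[-0.957, 0.29, 0.001], [0.29, 0.957, 0.0], [-0.001, 0.001, -1.0]]
force: [0.5, 1.1, 0.2]
opening: 1.0
grasp_force: 0.0
```

Call:
play_rows([
  [[-32,-31,0,0,0,0],[-32,-31,0,0,0,0],[-32,-31,0,0,0,0],[-32,-31,0,0,0,0],[-25,-39,0,0,0,0]],
])

```text
time_s: 1.9
position: [0.3909, 0.2015, 0.2371]
tcp_rot: [[-0.957, 0.29, 0.003], [0.29, 0.957, 0.001], [-0.003, 0.002, -1.0]]
force: [1.1, 0.2, -0.6]
opening: 0.999
grasp_force: 0.0
```

Call:
play_rows([
  [[-25,-39,0,0,0,0],[-25,-39,0,0,0,0],[-25,-39,0,0,0,0],[-25,-39,0,0,0,0],[-25,-39,0,0,0,0]],
])

```text
time_s: 2.4
position: [0.452, -0.0221, 0.2369]
tcp_rot: [[-0.957, 0.291, 0.001], [0.291, 0.957, -0.0], [-0.001, 0.0, -1.0]]
force: [1.1, 1.0, -0.7]
opening: 1.003
grasp_force: 0.0
```

Call:
play_rows([
  [[-10,-30,0,0,0,0],[0,0,40,0,0,0],[0,0,20,0,0,0],[0,0,0,0,0,0],[0,0,0,0,0,0]],
])

```text
time_s: 2.9
position: [0.4527, -0.0518, 0.1768]
tcp_rot: [[-0.957, 0.29, -0.0], [0.29, 0.957, 0.0], [0.0, -0.0, -1.0]]
force: [0.4, -0.3, 0.2]
opening: 0.998
grasp_force: 0.0
```

```bash
cat > m.py <<'E'
from h import *
import sys
np.set_printoptions(precision=4,suppress=True)
tgt={}
s=bot.read_state(); print(s["position"],s["opening"])
for n in("side","top"):
    p=bot.capture(n); cv2.imwrite(f"pics/{n}{sys.argv[1]}.png",p["image"])
    for q,z in(("tall_coil_centre",.04),("post_a",.075),("cup_rim",.08)):
        for r in bot.pinpoint(p,q)[:3]: print(n,q,r["confidence"],np.array(r["centre"]),atz(p,r["centre"],z))
    print("tcp px",proj(p,s["position"]),"coil top/bottom px", [proj(p,(.478,-.103,z)) for z in(.015,.065)])
    for r in bot.silhouettes(p,"tall_coil")[:2]:
        ys,xs=np.nonzero(r["pixels"]); print(n,"sil",r["confidence"],xs.min(),xs.max(),ys.min(),ys.max(),np.array([xs.mean(),ys.mean()]))
E
python3 m.py 1
```

```text
[ 0.4527 -0.0518  0.1768] 0.9983061722902936
side tall_coil_centre 0.68 [281.4 355.2] [ 0.4816 -0.1041  0.04  ]
side post_a 0.91 [372.4 358.4] [ 0.5483 -0.2141  0.075 ]
side post_a 0.79 [282.1 337.4] [ 0.4799 -0.1093  0.075 ]
side cup_rim 0.89 [208.2 248. ] [0.5131 0.1619 0.08  ]
side cup_rim 0.61 [164.3 222.8] [0.4933 0.2956 0.08  ]
tcp px [238.4701 260.7873] coil top/bottom px [array([279.1903, 369.7307]), array([278.4579, 341.4485])]
side sil 0.82 265 300 332 381 [282.9406 357.7924]
top tall_coil_centre 0.18 [324.5 185.5] [0.7721 0.0012 0.04  ]
top post_a 0.64 [443.8 296. ] [ 0.5438 -0.2198  0.075 ]
top cup_rim 0.81 [165.3 322.6] [0.4977 0.2976 0.08  ]
top cup_rim 0.76 [232.7 314.3] [0.512  0.1735 0.08  ]
tcp px [358.5622 345.0047] coil top/bottom px [array([379.063 , 333.3773]), array([381.8028, 332.262 ])]
```

Call:
play_rows([
  [[-21,-22,0,0,0,0],[-22,-22,0,0,0,0],[0,0,40,0,0,0],[0,0,0,0,0,0],[0,0,0,0,0,0]],
])

```text
time_s: 3.9
position: [0.4797, -0.1057, 0.1361]
tcp_rot: [[-0.957, 0.291, -0.003], [0.291, 0.957, 0.002], [0.003, 0.001, -1.0]]
force: [-0.5, -0.1, 0.5]
opening: 1.002
grasp_force: 0.0
```

Run:
```python
from h import *
s=bot.read_state(); print(s["position"])
p=bot.capture("side")
im=p["image"].copy()
P=s["position"];print(proj(p,P),[proj(p,(P[0],P[1],z)) for z in(.04,.065,.075)])
for r in bot.silhouettes(p,"tall_coil")[:2]:
    ys,xs=np.nonzero(r["pixels"]); print(r["confidence"],xs.min(),xs.max(),ys.min(),ys.max())
cv2.imwrite("pics/side2.png",cv2.resize(im[200:420,180:440],None,fx=2.6,fy=2.6,interpolation=cv2.INTER_CUBIC))
```

```text
[ 0.47973434 -0.10573656  0.13612972]
[279.6260903  298.51057082] [array([280.9881833 , 356.35548719]), array([280.64982615, 341.98624708]), array([280.51147966, 336.11099388])]
0.67 265 300 332 382
```

View pics/side2.png

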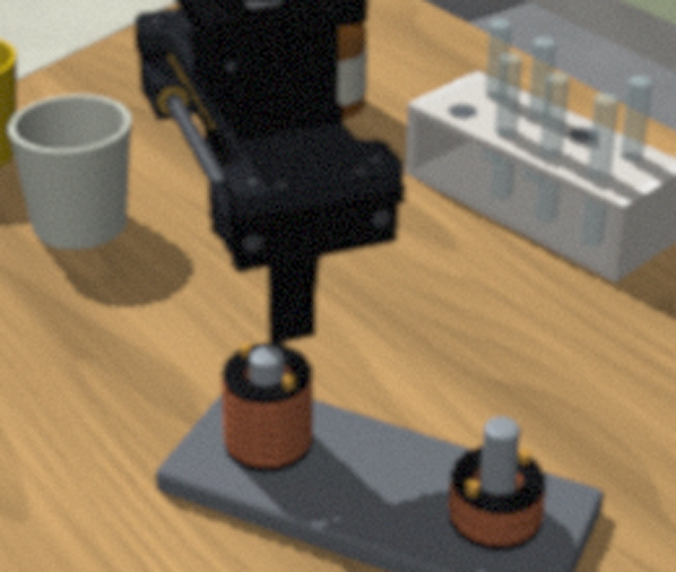

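The crop shows the near finger just past the coil. The coil top sits at about (282.7,343.5) full-frame, 2 px right of the tool axis, so I'll shift slightly, descend and close.

Call:
play_rows([
  [[-2,-2,16,0,0,0],[0,0,30,0,0,0],[0,0,30,0,0,0],[0,0,18,0,0,0],[0,0,0,0,0,0]],
])

```text
time_s: 4.5
position: [0.4815, -0.1081, 0.042]
tcp_rot: [[-0.957, 0.29, -0.002], [0.29, 0.957, 0.001], [0.002, 0.0, -1.0]]
force: [-0.9, -0.4, 0.0]
opening: 1.001
grasp_force: 0.0
```

Call:
play_rows([
  [[0,0,0,0,0,0],[0,0,0,0,0,0],[0,0,0,0,0,0],[0,0,0,0,0,0],[0,0,0,0,0,0]],
], fingers=-1)

```text
time_s: 5.0
position: [0.4824, -0.1089, 0.0431]
tcp_rot: [[-0.957, 0.291, 0.001], [0.291, 0.957, -0.001], [-0.001, -0.0, -1.0]]
force: [-0.1, 0.4, -0.4]
opening: 0.633
grasp_force: 0.0
```

Call:
play_rows([
  [[0,0,0,0,0,0],[0,0,0,0,0,0],[0,0,0,0,0,0],[0,0,0,0,0,0],[0,0,0,0,0,0]],
])

```text
time_s: 5.5
position: [0.4826, -0.1084, 0.043]
tcp_rot: [[-0.957, 0.291, 0.001], [0.291, 0.957, 0.0], [-0.001, 0.001, -1.0]]
force: [1.7, 3.6, 5.8]
opening: 0.538
grasp_force: 30.0
```

Call:
play_rows([
  [[0,1,0,0,0,0],[0,0,-8,0,0,0],[0,0,-8,0,0,0],[0,0,-8,0,0,0],[0,0,0,0,0,0]],
])

```text
time_s: 6.0
position: [0.483, -0.1082, 0.0675]
tcp_rot: [[-0.957, 0.291, 0.002], [0.291, 0.957, -0.001], [-0.002, -0.0, -1.0]]
force: [0.1, 1.3, -4.0]
opening: 0.54
grasp_force: 30.0
```

Call:
play_rows([
  [[0,0,-15,0,0,0],[0,0,-20,0,0,0],[0,0,-25,0,0,0],[0,0,-25,0,0,0],[0,0,-12,0,0,0]],
])

```text
time_s: 6.5
position: [0.4829, -0.1081, 0.1653]
tcp_rot: [[-0.957, 0.29, 0.002], [0.29, 0.957, -0.001], [-0.003, -0.0, -1.0]]
force: [0.8, -0.3, -4.4]
opening: 0.539
grasp_force: 30.0
```

Run:
```python
from h import *
s=bot.read_state(); P=s["position"];print(P,s["opening"],s["force"])
p=bot.capture("side")
print(proj(p,P),proj(p,P+np.array([0,0,-.003])))
for r in bot.pinpoint(p,"tall_coil_centre")[:2]: print(r)
for q in("side","top"):
  p=bot.capture(q)
  for r in bot.silhouettes(p,"cup")[:2]:
    ys,xs=np.nonzero(r["pixels"]); print(q,r["confidence"],xs.min(),xs.max(),ys.min(),ys.max(),r["centre"])
  for r in bot.pinpoint(p,"cup_rim")[:2]: print(q,r["confidence"],r["centre"],atz(p,r["centre"],.08))
  for r in bot.pinpoint(p,"cup")[:2]: print(q,r["confidence"],r["centre"],atz(p,r["centre"],.0))
  if q=="side": cv2.imwrite("pics/side3.png",p["image"])
```

```text
[ 0.48293385 -0.10811286  0.1653192 ] 0.5388558185973196 [ 0.76884236 -0.25802308 -4.42361443]
[282.31370273 279.46918916] [282.35428239 281.46065525]
{'centre': [280.4, 281.1], 'confidence': 0.56}
side 0.94 143 186 213 266 [163.7, 236.7]
side 0.72 184 230 236 295 [208.1, 263.7]
side 0.82 [160.1, 222.8] [0.48706498 0.3001007  0.08      ]
side 0.61 [208.2, 247.4] [0.51412455 0.16379581 0.08      ]
side 0.65 [209.0, 286.4] [0.51054796 0.16761445 0.        ]
side 0.59 [169.4, 260.1] [0.49350716 0.2952277  0.        ]
top 0.91 214 256 293 335 [236.4, 317.5]
top 0.76 143 189 304 346 [160.2, 323.3]
top 0.88 [165.8, 325.8] [0.49179681 0.29633405 0.08      ]
top 0.69 [233.7, 315.1] [0.51054993 0.17161209 0.08      ]
top 0.76 [240.9, 318.5] [0.50967819 0.16960115 0.        ]
top 0.6 [172.1, 327.3] [0.49326403 0.30583521 0.        ]
```

View pics/side3.png

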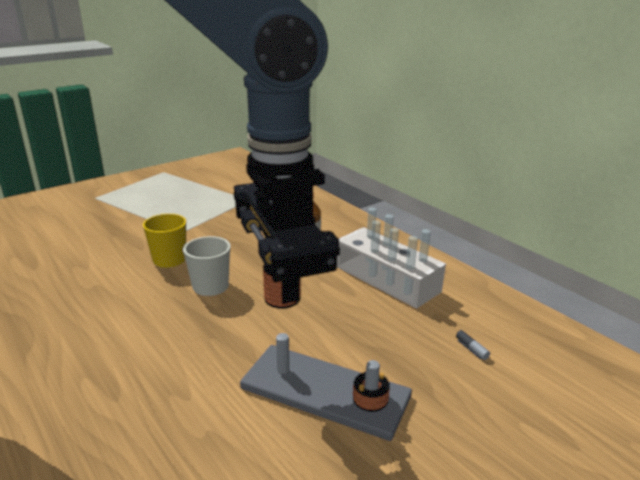

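The coil is off its post, level in the jaws at about (282,285), and the short coil is undisturbed. The white cup, with its rim at (208,248), comes out at (0.511,0.167), so I'll carry the coil there.

Call:
play_rows([
  [[2,12,0,0,0,0],[5,24,0,0,0,0],[6,30,0,0,0,0],[6,30,0,0,0,0],[6,30,0,0,0,0]],
])

```text
time_s: 7.5
position: [0.4948, 0.0219, 0.1633]
tcp_rot: [[-0.957, 0.291, -0.001], [0.291, 0.957, 0.0], [0.001, 0.0, -1.0]]
force: [0.6, 0.9, -3.8]
opening: 0.536
grasp_force: 30.0
```

Call:
play_rows([
  [[6,30,0,0,0,0],[6,30,0,0,0,0],[6,30,0,0,0,0],[5,27,0,0,0,0],[3,17,0,0,0,0]],
])

```text
time_s: 8.0
position: [0.5086, 0.1586, 0.1633]
tcp_rot: [[-0.957, 0.289, -0.001], [0.289, 0.957, 0.001], [0.001, 0.001, -1.0]]
force: [0.2, 0.3, -3.9]
opening: 0.537
grasp_force: 30.0
```

Call:
play_rows([
  [[2,11,3,0,0,0],[0,0,7,0,0,0],[0,0,4,0,0,0],[0,0,0,0,0,0],[0,0,0,0,0,0]],
])

```text
time_s: 8.5
position: [0.5103, 0.1659, 0.1492]
tcp_rot: [[-0.956, 0.292, -0.001], [0.292, 0.956, -0.0], [0.001, -0.001, -1.0]]
force: [-0.2, -0.4, -3.8]
opening: 0.536
grasp_force: 30.0
```

Run:
```python
from h import *
s=bot.read_state(); P=s["position"];print(P,s["opening"],s["force"],s["qvel"])
p=bot.capture("side")
print(proj(p,P),proj(p,[P[0],P[1],.08]))
for q in("tall_coil_centre","cup_rim"):
  for r in bot.pinpoint(p,q)[:2]: print(q,r)
cv2.imwrite("pics/side4.png",cv2.resize(p["image"][120:340,80:340],None,fx=2.6,fy=2.6))
```

```text
[0.51027008 0.1659371  0.14917064] 0.5355851238008856 [-0.15405502 -0.38894936 -3.82176801] [-0.02718581 -0.54200887 -0.43801664  0.02167354 -0.08361002  0.03413486]
[202.10410783 210.94212707] [205.57874898 247.55745437]
tall_coil_centre {'centre': [199.6, 214.2], 'confidence': 0.64}
cup_rim {'centre': [209.6, 249.6], 'confidence': 0.8}
cup_rim {'centre': [162.7, 222.0], 'confidence': 0.63}
```

View pics/side4.png

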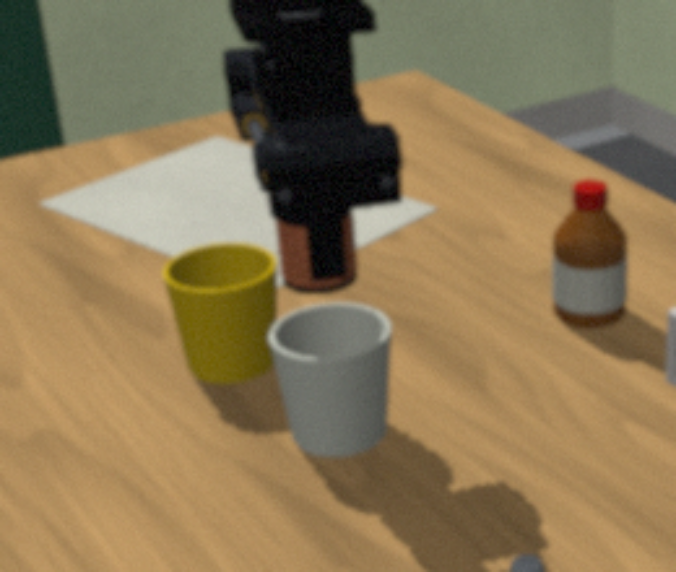

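The picture shows the coil level at crop x≈317, above the white cup's rim, whose centre is about (330,334) in the crop. The offset is only about 3 mm, so I'll make a small correction, settle and hand in.

Call:
play_rows([
  [[-1,-3,0,0,0,0],[0,0,0,0,0,0],[0,0,0,0,0,0],[0,0,0,0,0,0],[0,0,0,0,0,0]],
])

```text
time_s: 9.15
position: [0.5106, 0.1638, 0.1496]
tcp_rot: [[-0.957, 0.29, 0.0], [0.29, 0.957, 0.0], [-0.0, 0.0, -1.0]]
force: [0.1, -0.2, -4.5]
opening: 0.538
grasp_force: 30.0
```

Call:
play_rows([
  [[0,0,0,0,0,0],[0,0,0,0,0,0],[0,0,0,0,0,0],[0,0,0,0,0,0],[0,0,0,0,0,0]],
])

```text
time_s: 9.65
position: [0.5105, 0.1637, 0.1495]
tcp_rot: [[-0.957, 0.291, -0.0], [0.291, 0.957, -0.0], [0.0, -0.0, -1.0]]
force: [-0.1, -0.2, -4.9]
opening: 0.539
grasp_force: 30.0
```

```bash
python3 -c "
from rig import bot
print(bot.read_state()['position'],bot.hand_in())"
```

```text
the job is handed in; nothing more can be done
[0.5105344  0.16369827 0.14953059] None
```

I handed the job in with the taller coil held level and still over the middle of the white cup, its underside about 4 cm above the rim by my estimate; `bot.hand_in()` returned no verdict.

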